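# Turn the drying board over and lay the long rod on its ribs

### The job

Turn the ribbed drying board over: lever up its edge until the board stands against the steel bench stop, then lower it over gently, without letting it fall, so that it lies flat on the bench with its ribs up. Then lay the longer of the two wooden rods from the cradle across the ribs, centred in the middle notches, and let go; leave the shorter rod in its cradle and do not disturb the tin, the can and the jar.

Things in the scene. Friction and masses are not known exactly. Their poses are not given: they have to be found in the camera images.
- board: Loose plywood drying board, 0.2-0.37 kg: plate 130 (its x) x 150 (y) x 10 mm, too wide to grasp across, three ribs 24 mm high, 8 mm thick on one face. Starts ribs down, in front of the stop, a 150 mm edge facing it. Origin: board centre, level with the ribs' free edges; z from ribs to plate (up at the start, down when turned over): ribs fill z 0-24 mm, plate 24-34. Alike after a half turn about z.
- rib (a point): Middle of the board's middle rib, at x 0, y 0, z 12 mm of the board; axes as the board's. All ribs run along x. This rib is 60 mm long (x -30 to 30); the outer ribs, at y -55 and 55 mm, are 120 mm long (x -60 to 60). So under the middle of each 150 mm edge is a free space 24 mm high, 35 mm deep, 102 mm wide, open at the edge, where a fingertip fits.
- notch (a point): Where the rod's centre lies when seated in the middle notches: x 0, y 0, z -5 mm of the board (5 mm outside the ribs' edges), rod along the board's y; axes as the board's. Notches in the ribs' free edges are 17 mm wide (along x), 5 mm deep: the middle ones at x 0 in all three ribs; the outer ribs also have notches at x -38 and 38 mm.
- stop: Bench stop, fixed, on the robot's side of the board: a steel wall 240 mm wide (its y), 75 mm high, 10 mm thick, foot and gussets behind it (to 60 mm behind its face). Origin: bench height, middle of the front face; x points away from the board, into the wall, z up. The board starts with its centre 85 to 120 mm in front of the face, turned up to 0.2 rad from it.
- long_rod: Loose wooden rod with round ends, 20 mm in diameter, 150 mm long, about 45 g. Origin: centre of the rod; its x axis runs along it. It lies in one of the two saddles of the cradle, its axis 39 mm above the bench.
- short_rod: Loose wooden rod, same diameter 20 mm but only 110 mm long, in the other saddle of the cradle, 64 mm from the long one between axes. To be left alone. Origin: centre of the rod, x along it.
- cradle: Fixed dark wooden cradle to the left or right of the board, 116 mm (its x) x 105 mm x 34 mm high. The rods lie along its x in notches of two cross bars (at x = -44 and +44 mm, 10 mm thick), at y = -32 and +32 mm. Rod axes are 5 mm above the top of the bars. Origin: centre of its underside.
- tin: Round blue tin, 84 mm in diameter, 104 mm high with its cap, standing on the bench on the other side of the board from the cradle. Not to be disturbed. Origin: centre of its underside.
- can: Grey can 52 mm in diameter, 150 mm high, standing behind one end of the bench stop. Not to be disturbed. Origin: centre of its underside.
- jar: Small amber jar 64 mm in diameter, 85 mm high, standing behind the other end of the bench stop. Not to be disturbed. Origin: centre of its underside.

How it is judged:
On the way, in this order (a step that is already met when the one before it is completed fails the run):
1. the board stands on edge (within about 30 degrees of upright), bearing against the bench stop (angle between board's own z axis and vertical between 1.05 and 2.1 rad and contact force between board and stop above 0.15 N), for 0.15 s.
2. the board lies flat on the bench, ribs up (angle between board's own z axis and vertical above 3.08 rad and height (world z) of board below 0.039 m), for 0.2 s.
At the end, for the whole second after the job is handed in: the board lies flat on the bench, ribs up (within 3.5 degrees), at rest; the long rod lies across all three ribs in the middle notches, its axis within 5 mm of the notch line and 3 mm of its seated height, parallel to it within 3.4 degrees, its middle within 15 mm of the board's middle, at rest (angle between board's own z axis and vertical above 3.08 rad and height (world z) of board below 0.037 m and linear speed of each of board, long_rod below 0.02 m/s and x of long_rod in the frame of board between -0.005 and 0.005 m and y of long_rod in the frame of board between -0.015 and 0.015 m and z of long_rod in the frame of board between -0.008 and -0.002 m and angle between the x axis of long_rod and the y axis of board, either way round below 0.06 rad and angular speed of long_rod below 0.3 rad/s); the robot touches nothing.
It fails at once if the board is let fall (turning faster than 9 rad/s) (angular speed of board above 9 rad/s).
It fails at once if the short rod is moved more than 20 mm (distance of short_rod from where it was at the start of the episode above 0.02 m).
It fails at once if the tin is moved more than 15 mm or tipped (distance of tin from where it was at the start of the episode above 0.015 m or angle between tin's own z axis and vertical above 0.5 rad).
It fails at once if the can is moved more than 15 mm or tipped (distance of can from where it was at the start of the episode above 0.015 m or angle between can's own z axis and vertical above 0.5 rad).
It fails at once if the jar is moved more than 15 mm or tipped (distance of jar from where it was at the start of the episode above 0.015 m or angle between jar's own z axis and vertical above 0.5 rad).
It also fails if it takes over 70 s, if anything falls off the work surface, if the arm or the gripper's body presses on something with over 40 N, if the wrist force passes 120 N, or if a joint passes its speed limit or range.

### The arm

A 6-joint arm with a two-finger parallel gripper is mounted at the origin on the work surface. World frame = base frame: x ahead of the robot, y to its left, z up, the work surface at z = 0. Lengths are in m, angles in rad, forces in N, time in s.
With the tool pointing down it reaches from about 0.3 to 0.85 m from the base axis. Payload 4.2 kg.
Tool frame: the origin (TCP) lies on the centre line of the jaws, within the pads' length; the fingertips stand 25 mm ahead of it and the grasp point (between the pads) lies 6 mm ahead of it; z points along the fingers, y is the line along which they close (so a half turn about z gives the same grasp; the last joint's range is limited). The gripper opens to 91 mm and grips with 3 to 60 N. Pads are 32 mm wide; open, the fingers measure 118 mm over their backs; the gripper's body (76 mm by 178 mm) begins 60 mm behind the grasp point.
Start: joints at [-1.208, 0.32, 1.565, -0, 1.257, -0.02], TCP at [0.215, -0.533, 0.239] pointing down, gripper open.
Joint ranges: [-3.11, 3.11], [-0.84, 2.01], [0.21, 2.61], [-1.34, 4.49], [0.05, 2.63], [-2.56, 2.56]. Speed limits (rad/s): [2.57, 2.57, 3.14, 3.14, 3.14, 3.14].

### API

Orientations are given as [roll, pitch, yaw] about the fixed x, y, z axes, in that order (R = Rz(yaw) Ry(pitch) Rx(roll)).
In Python, from plant import arm gives the robot as it stands.
- The arm moves only by the shell command python3 steer.py 'ROWS' [FORCE]. ROWS is rows parted by semicolons, their numbers by spaces, 1 to 12 of them, each of 5 numbers: dx, dy, dz in m, then a turn about the tool's z in rad, then the finger opening in m; each row shifts and turns the commanded pose from where the row before left it, along the tool's axes as they then stand; what a row does not reach is not made up. A row lasts 1/10 s, in which the tool goes at most 0.05 m and 0.15 rad, less where a joint would pass 70% of its speed; a pose out of reach is approached as far as the arm can. The fingers move at their own pace and stop on an object; FORCE is the grip in N (left out, the last holds). Time passes only in rows, so rows that do not move let the fingers close. It prints the time, the measured TCP pose, the force, the opening and the grip force at its end.
- arm.sense(): the state, without advancing time (a new reading comes with each control period).
- arm.get_image(name): name is "side" or "top"; returns the picture (400x640x3 uint8, red, green, blue); there is no depth.
- arm.camera_info(name): a dict with "fovy" (degrees; the focal length in pixels is half the picture's height over the tangent of half this angle, whatever the lens; pixels are square), "cx", "cy" (the principal point, pixels), "cam_to_world" (4x4, takes a point from camera to world coordinates). Camera axes: x right, y up, looking along -z (the intrinsics and any distortion apply to the point x, -y, -z); pixel columns grow to the right and rows downward; lengths in m; the calibration is good to about 2 mm. A picture is of the moment at which its call begins. camera_info takes no time and is no camera call.
- arm.job_done(): hands the job in; it is judged then, once.
The state is a dict: "time": time; "joints": joint angles; "qvel": joint speeds; "tau": joint torques, N m; "ee_pos": TCP position; "orientation": TCP orientation; "ft_force": force on the tool from outside, world axes, zero at the start; "torque": the same for the moment, N m; "grip_width": finger opening in m; "grasp_force": force on a finger pad.
Only numpy, scipy, OpenCV 4.12 (cv2) and the standard library are available. Lean on these libraries where they do the work, as an engineer would, in place of code of your own. Each camera call takes 0.05 s, during which the arm holds its last target. There are 200 camera calls.

## Working session

There is one attempt and no reset: what is moved stays moved. The work goes in short steps, Python scripts to look and compute and a shell command to move; the robot and the scene stay as the last step left them, time stands still between calls to the robot, and variables do not carry over. Pictures are saved under pics/ and viewed, at most 10 in all, crops included, and the job is handed in when it is done.

```bash
ls; mkdir -p pics; python3 - <<'E'
from plant import arm
import cv2,json
for n in("top","side"):
    i=arm.camera_info(n);print(n,i)
    cv2.imwrite(f"pics/{n}0.png",arm.get_image(n)[:,:,::-1])
print(arm.sense())
E
```

```text
pics
plant.py
steer.py
top {'fovy': 52.030507183237184, 'cx': 311.22031303633054, 'cy': 209.22906671256598, 'cam_to_world': array([[ 0.009982  ,  0.9949659 , -0.09971565,  0.4134313 ],
       [-0.99973854,  0.00787859, -0.02146565,  0.01029265],
       [-0.02057197,  0.09990384,  0.99478441,  0.97920226],
       [ 0.        ,  0.        ,  0.        ,  1.        ]])}
side {'fovy': 55.21772899643088, 'cx': 324.5408259810882, 'cy': 197.55459943512528, 'cam_to_world': array([[-0.79179911,  0.46948184, -0.39069293,  0.2033337 ],
       [-0.61073551, -0.60071829,  0.51588727,  0.41757856],
       [ 0.00750331,  0.64708913,  0.76237744,  0.67133511],
       [ 0.        ,  0.        ,  0.        ,  1.        ]])}
{'time': 0.1, 'joints': array([-1.20801081e+00,  3.20228893e-01,  1.56555973e+00,  1.89563676e-05,
        1.25741533e+00, -1.99772334e-02]), 'qvel': array([ 0.00111943, -0.00059017, -0.00198525, -0.00090957,  0.00085964,
       -0.00060822]), 'tau': array([-2.39749204e-05, -4.13332987e+01, -2.32509917e+01,  7.28518981e-02,
        4.21673153e-02, -5.08384767e-05]), 'ee_pos': array([ 0.21462255, -0.53299051,  0.23820276]), 'orientation': array([-3.13998203e+00, -5.02073059e-05,  3.82756856e-01]), 'ft_force': array([ 0.41437811, -0.01552001, -0.257414  ]), 'torque': array([-0.02319077, -0.02639297, -0.00010338]), 'grasp_force': 0.0, 'grip_width': 0.09172490511275419}
```
View pics/top0.png

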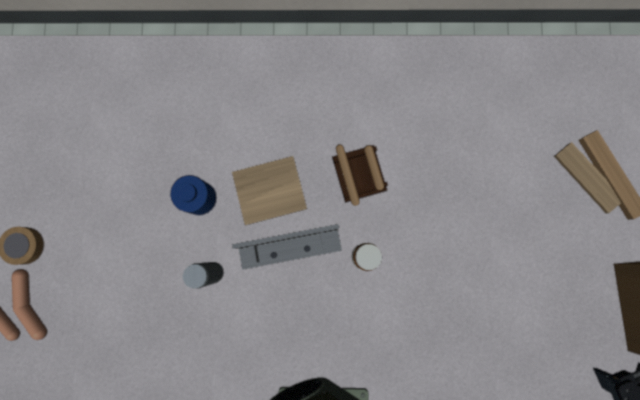

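View pics/side0.png

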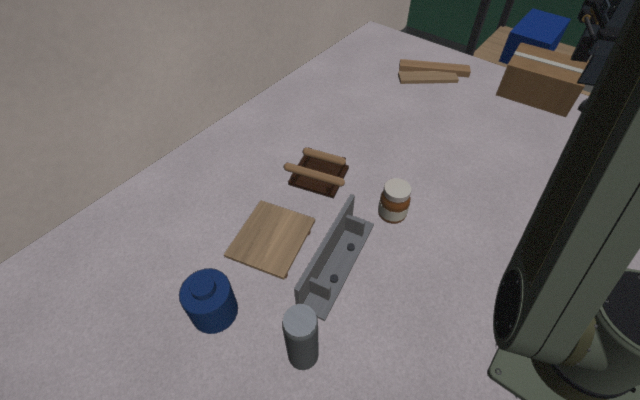

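The top view shows the board around (268,190) and the stop face from (234,245) to (339,228). The cradle is at (360,173) with the long rod on its left, the tin at (190,194), the can at (200,274) and the jar at (368,257). Next I'll measure these by ray casting.

```bash
cat > h.py <<'E'
import numpy as np,cv2
from plant import arm
def ray(n,px,z):
    i=arm.camera_info(n);f=200/np.tan(np.radians(i["fovy"])/2);T=i["cam_to_world"]
    px=np.atleast_2d(np.float64(px))
    d=np.c_[(px[:,0]-i["cx"])/f,-(px[:,1]-i["cy"])/f,-np.ones(len(px))]@T[:3,:3].T
    o=T[:3,3];return (o+d*((z-o[2])/d[:,2])[:,None])[:,:2]
def proj(n,P):
    i=arm.camera_info(n);f=200/np.tan(np.radians(i["fovy"])/2);T=i["cam_to_world"]
    c=(np.atleast_2d(P)-T[:3,3])@T[:3,:3];return np.c_[i["cx"]-f*c[:,0]/c[:,2],i["cy"]+f*c[:,1]/c[:,2]]
def img(n,save=None):
    b=arm.get_image(n)[:,:,::-1].copy()
    if save: cv2.imwrite(f"pics/{save}.png",b)
    return b
def crop(b,x0,y0,x1,y1,k,name): cv2.imwrite(f"pics/{name}.png",cv2.resize(b[y0:y1,x0:x1],None,fx=k,fy=k,interpolation=cv2.INTER_CUBIC))
def woods(b,lo=(5,60,60),hi=(25,255,255),roi=(215,110,410,290),amin=80):
    h=cv2.cvtColor(b,cv2.COLOR_BGR2HSV);m=cv2.inRange(h,lo,hi);r=np.zeros_like(m);x0,y0,x1,y1=roi;r[y0:y1,x0:x1]=m[y0:y1,x0:x1]
    cs=cv2.findContours(r,cv2.RETR_EXTERNAL,cv2.CHAIN_APPROX_NONE)[0]
    return [c for c in cs if cv2.contourArea(c)>amin]
def rect(n,c,z):
    (cx,cy),(a,b),t=cv2.minAreaRect((ray(n,c[:,0],z)*1000).astype(np.float32));
    return np.round([cx,cy,a,b,t],1)
E
python3 - <<'E'
from h import *
b=cv2.imread("pics/top0.png")
crop(b,225,130,405,280,4.4,"c0")
for c in woods(b): print(cv2.boundingRect(c),"board plane",rect("top",c,.034),"rodplane",rect("top",c,.042))
h=cv2.cvtColor(b,cv2.COLOR_BGR2HSV)
for p in [(268,190),(345,180),(374,160),(290,240),(368,190)]: print(p,h[p[1],p[0]])
print("stop top ends",ray("top",[(234,245),(339,227)],.075))
E
```

```text
(233, 157, 73, 67) board plane [552.6 130.5 126.1 145.4  15.3] rodplane [551.4 129.5 125.1 144.2  15.3]
(364, 146, 20, 46) board plane [ 605.7 -115.4  111.8   24.    15.8] rodplane [ 604.1 -114.3  110.8   23.8   15.8]
(335, 145, 25, 60) board plane [590.5 -51.7 146.3  26.8  17.6] rodplane [589.  -51.2 145.   26.5  17.6]
(268, 190) [ 18  75 122]
(345, 180) [ 15 105  92]
(374, 160) [ 16  96 122]
(290, 240) [105  20 103]
(368, 190) [ 13 122  44]
stop top ends [[ 0.42336481  0.19949509]
 [ 0.46516503 -0.03186625]]
```

View pics/c0.png

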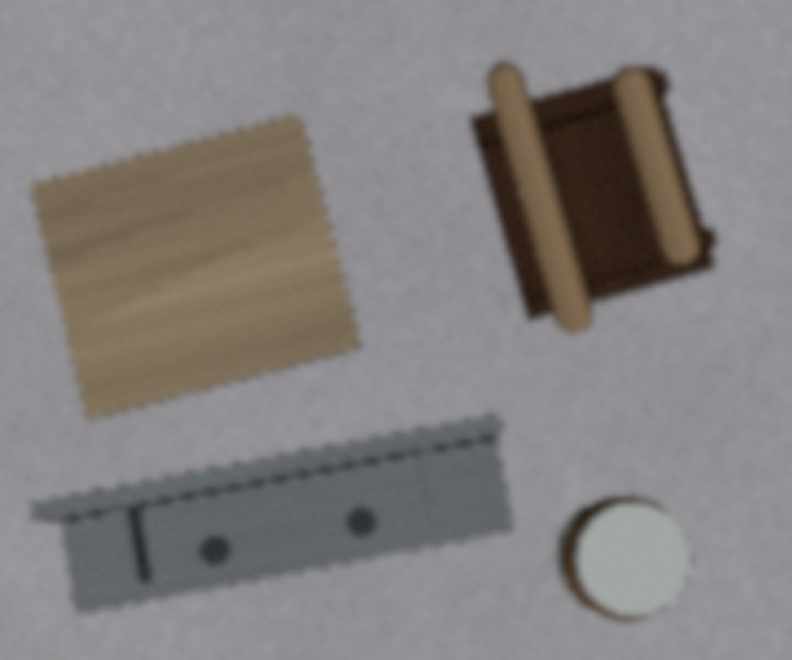

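The crop shows the stop's top front edge running from crop (30,500) to (498,413). The board's corners are sharp at (35,185), (298,117), (358,347) and (90,415). I'll set up a stop-aligned frame and fit its line.

```bash
cat >> h.py <<'E'
S=np.array([.449,.087]);A=np.radians(10.9)
def setstop():
    global S,A
    d=np.load("stop.npy");S=d[:2];A=d[2]
import os
if os.path.exists("stop.npy"): setstop()
N=np.array([np.cos(A),np.sin(A)]);Tt=np.array([-np.sin(A),np.cos(A)])
def uv(p): p=np.atleast_2d(p)[:,:2]-S; return np.round(np.c_[p@N,p@Tt]*1000,1)
def xy(u,v): return S+u*N/1000+v*Tt/1000
def tcp():
    s=arm.sense(); print("t%.1f"%s["time"],"uv",uv(s["ee_pos"])[0],"z %.1f"%(1000*s["ee_pos"][2]),"yaw-want %.3f"%(s["orientation"][2]-A-np.pi/2),"roll/pitch",np.round(s["orientation"][:2],3))
E
python3 - <<'E'
from h import *
b=cv2.imread("pics/top0.png");h=cv2.cvtColor(b,cv2.COLOR_BGR2HSV).astype(int)
# stop top edge: per column first strong vertical gradient
g=cv2.GaussianBlur(cv2.cvtColor(b,cv2.COLOR_BGR2GRAY),(3,3),0).astype(float)
pts=[]
for x in range(240,334,3):
    y0=243.6-(x-231.8)*.185; r=np.arange(int(y0)-7,int(y0)+7)
    gr=g[r+1,x]-g[r-1,x]; w=np.where(gr<-3,-gr,0)[:9]; pts.append((x,(w*r[:9]).sum()/max(w.sum(),1e-6)))
P=ray("top",pts,.075);vx,vy,x0,y0=cv2.fitLine((P*1000).astype(np.float32),cv2.DIST_HUBER,0,.1,.1).ravel()
a=np.arctan2(-vx*np.sign(vy),abs(vy)) ;print("angle",np.degrees(a),pts[::8])
n=np.array([np.cos(a),np.sin(a)]);t=np.array([-n[1],n[0]])
c=np.array([x0,y0])/1000
E1=ray("top",[(231.8,243.6),(338.2,223.9)],.075);mid=((E1-c)@t).mean();s=c+mid*t
print("stop",s,"ends",(E1-s)@t); np.save("stop.npy",[*s,a])
E
python3 - <<'E'
from h import *
b=cv2.imread("pics/top0.png");c=max(woods(b),key=cv2.contourArea)
r=rect("top",c,.034);print("board uv",uv(r[:2]/1000),"rel yaw",r[4]-np.degrees(A))
for nm,px,z in(("tin",(187,189),.104),("can",(194,275),.15),("jar",(368,257),.085),("cradle mid",(360,173),.034)): print(nm,ray("top",px,z),uv(ray("top",px,z)))
tcp()
d=xy(240,27)-arm.sense()["ee_pos"][:2];print("to go t,n",d@Tt,d@N, "turn",-(A+np.pi/2-arm.sense()["orientation"][2]))
E
```

```text
angle 11.238411 [(240, np.float64(241.81944444444446)), (264, np.float64(236.92857142857142)), (288, np.float64(232.40243902439025)), (312, np.float64(228.0144927536232))]
stop [0.45066315 0.08748213] ends [ 0.11946614 -0.11946614]
board uv [[108.4  22.3]] rel yaw 4.061588810414449
tin [[0.54316695 0.29939239]] [[132.  189.8]]
can [[0.36158562 0.26293145]] [[-53.2 189.4]]
jar [[ 0.40023878 -0.09423224]] [[ -84.9 -168.4]]
cradle mid [[ 0.5940457  -0.08231902]] [[ 107.5 -194.5]]
t0.1 uv [-352.4 -562.6] z 238.2 yaw-want -1.384 roll/pitch [-3.14 -0.  ]
to go t,n 0.5895724849495386 0.5924395729002077 turn -1.3841867483442813
```

```bash
python3 steer.py '0 0 0 -.1384 0;0 0 0 -.1384 0;0 0 0 -.1384 0;0 0 0 -.1384 0;0 0 0 -.1384 0;0 0 0 -.1384 0;0 0 0 -.1384 0;0 0 0 -.1384 0;0 0 0 -.1384 0;0 0 0 -.1384 0' 20
python3 steer.py '.03 .03 0 0 0;.03 .03 0 0 0;.03 .03 0 0 0;.03 .03 0 0 0;.03 .03 0 0 0;.03 .03 0 0 0;.03 .03 0 0 0;.03 .03 0 0 0;.03 .03 0 0 0;.03 .03 0 0 0'
python3 steer.py '.03 .03 0 0 0;.03 .03 0 0 0;.03 .03 0 0 0;.03 .03 0 0 0;.03 .03 0 0 0;.03 .03 0 0 0;.03 .03 0 0 0;.03 .03 0 0 0;.03 .03 0 0 0;0 0 0 0 0'
python3 -c "from h import *;tcp()"
```

```text
time: 1.1
ee_pos: [0.2147, -0.5331, 0.2385]
orientation: [-3.141, -0.001, 1.773]
ft_force: [-0.3, -0.5, -0.9]
grip_width: 0.0141
grasp_force: 0.0
time: 2.1
ee_pos: [0.4511, -0.179, 0.2387]
orientation: [-3.141, -0.0, 1.767]
ft_force: [0.5, -0.5, -0.3]
grip_width: 0.0004
grasp_force: 0.0
time: 3.1
ee_pos: [0.6646, 0.1412, 0.237]
orientation: [3.142, -0.002, 1.771]
ft_force: [0.3, -0.7, -0.5]
grip_width: 0.0004
grasp_force: 0.0
t3.1 uv [220.3  11. ] z 237.0 yaw-want 0.004 roll/pitch [ 3.142e+00 -2.000e-03]
```

```bash
python3 steer.py '.015 -.01 .04 0 0;0 0 .04 0 0;0 0 .04 0 0;0 0 .04 0 0;0 0 .03 0 0;0 0 .008 0 0;0 0 0 0 0'
python3 steer.py '0 -.01 0 0 0;0 -.01 0 0 0;0 -.01 0 0 0;0 -.01 0 0 0;0 -.008 0 0 0;0 0 0 0 0'
python3 -c "from h import *;tcp()"
```

```text
time: 3.8
ee_pos: [0.6493, 0.1488, 0.0398]
orientation: [-3.139, 0.0, 1.766]
ft_force: [0.8, 0.4, -0.2]
grip_width: 0.0007
grasp_force: 0.0
time: 4.4
ee_pos: [0.6019, 0.1399, 0.0416]
orientation: [-3.141, -0.0, 1.767]
ft_force: [0.2, -0.3, 0.3]
grip_width: 0.0008
grasp_force: 0.1
t4.4 uv [158.6  22. ] z 41.6 yaw-want -0.000 roll/pitch [-3.141 -0.   ]
```

```bash
python3 steer.py '0 -.007 0 0 0;0 -.004 .002 0 0;0 0 0 0 0'
python3 steer.py '0 -.004 0 0 0;0 0 0 0 0'
python3 - <<'E'
from h import *
tcp();b=img("top");crop(b,225,130,405,280,4,"c1")
for c in woods(b): print(rect("top",c,.034))
E
```

```text
time: 4.7
ee_pos: [0.5917, 0.1379, 0.0387]
orientation: [-3.141, 0.0, 1.767]
ft_force: [1.9, 0.6, 1.9]
grip_width: 0.0001
grasp_force: 0.8
time: 4.9
ee_pos: [0.5876, 0.1371, 0.0386]
orientation: [-3.14, 0.0, 1.767]
ft_force: [1.0, 0.6, 0.6]
grip_width: 0.0008
grasp_force: 0.7
t4.9 uv [143.9  22. ] z 38.6 yaw-want -0.000 roll/pitch [-3.14  0.  ]
[519.5  81.7 126.8  54.   11. ]
[ 605.9 -115.9  111.9   32.    17.6]
[593.7 -64.8 145.9  55.8  13.7]
```

View pics/c1.png

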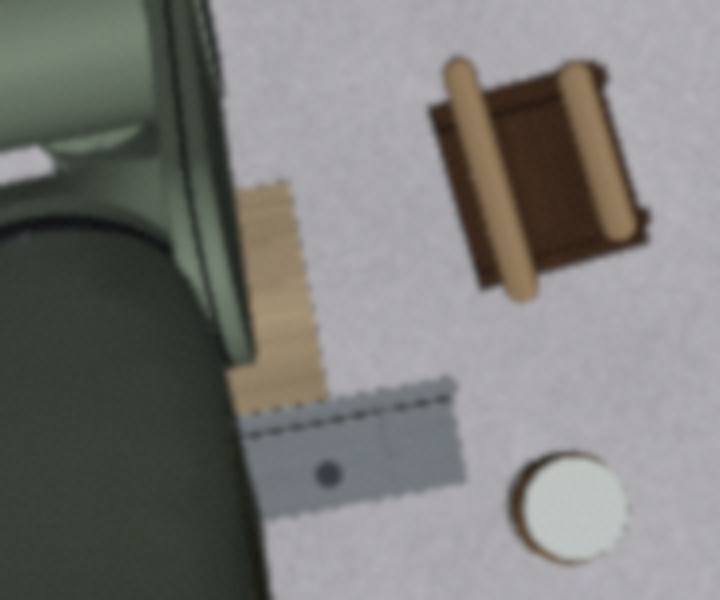

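The board is now against the stop: its near edge runs along the stop near crop (240-325, 405) and it is aligned at 11°. Next I press and then lift by friction.

```bash
python3 steer.py '0 -.003 0 0 0;0 -.003 0 0 0;0 0 0 0 0';python3 -c "from h import *;tcp()"
```

```text
time: 5.25
ee_pos: [0.5842, 0.1368, 0.0393]
orientation: [3.137, -0.001, 1.767]
ft_force: [5.1, 1.9, -0.9]
grip_width: 0.0007
grasp_force: 2.8
t5.2 uv [140.6  22.3] z 39.3 yaw-want -0.000 roll/pitch [ 3.137e+00 -1.000e-03]
```

```bash
python3 steer.py '0 -.003 0 0 0;0 -.001 -.004 0 0;0 0 -.005 0 0;0 0 -.005 0 0;0 0 0 0 0';python3 - <<'E'
from h import *
tcp();b=img("side");crop(b,200,150,400,300,4,"s1")
E
```

```text
time: 5.75
ee_pos: [0.5834, 0.1365, 0.0549]
orientation: [3.129, -0.001, 1.767]
ft_force: [10.1, 3.2, -0.7]
grip_width: 0.0002
grasp_force: 5.0
t5.8 uv [139.7  22.2] z 54.9 yaw-want -0.000 roll/pitch [ 3.129e+00 -1.000e-03]
```

View pics/s1.png

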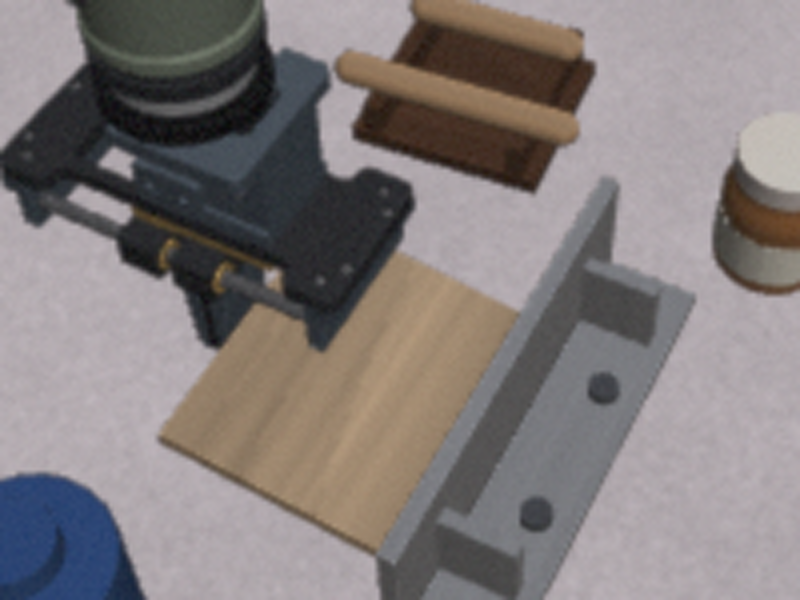

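The gripper is at the far edge with the stop beyond it. The board's far-left corner is at crop (160,437) and its near-left corner at (375,553). I'll compute whether the board is tilted.

```bash
python3 - <<'E'
from h import *
far=np.array([200+160/4,150+437/4]);near=np.array([200+375/4,150+553/4])
for z in(.024,.034,.045,.05,.06): print(z,uv(ray("side",far,z)),uv(ray("side",near,z)))
E
```

```text
0.024 [[138.7  93.2]] [[ 14.8 100.1]]
0.034 [[133.8  97.5]] [[ 11.8 104.3]]
0.045 [[128.5 102.2]] [[  8.6 108.9]]
0.05 [[126.  104.4]] [[  7.1 111. ]]
0.06 [[121.1 108.7]] [[  4.1 115.2]]
```

```bash
python3 steer.py '0 0 -.005 0 0;0 -.001 -.005 0 0;0 -.001 -.005 0 0;0 0 0 0 0';python3 - <<'E'
from h import *
tcp();b=img("side");crop(b,200,150,400,300,4,"s2")
E
```

```text
time: 6.2
ee_pos: [0.5816, 0.1362, 0.0702]
orientation: [3.129, -0.001, 1.767]
ft_force: [9.7, 3.0, 0.4]
grip_width: 0.0004
grasp_force: 5.1
t6.2 uv [137.9  22.2] z 70.2 yaw-want -0.000 roll/pitch [ 3.129e+00 -1.000e-03]
```

View pics/s2.png

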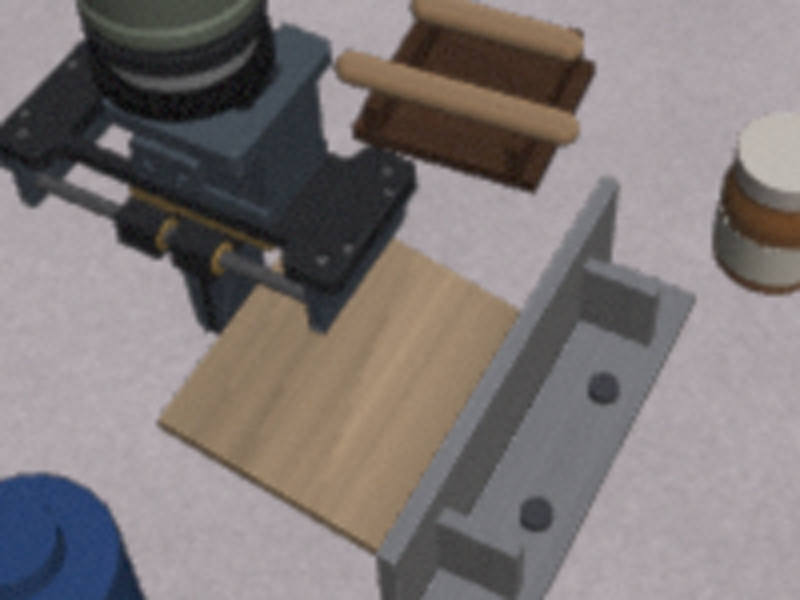

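The far-left corner has risen to crop (160,420), so the edge is lifting with the finger. I continue along the arc.

```bash
python3 steer.py '0 -.002 -.008 0 0;0 -.003 -.008 0 0;0 -.003 -.008 0 0;0 -.0035 -.008 0 0;0 0 0 0 0'; python3 steer.py '0 -.004 -.006 0 0;0 -.005 -.006 0 0;0 -.005 -.005 0 0;0 -.005 -.005 0 0;0 0 0 0 0';python3 - <<'E'
from h import *
tcp();b=img("side");crop(b,200,120,400,270,4,"s3")
E
```

```text
time: 6.75
ee_pos: [0.571, 0.134, 0.1035]
orientation: [3.126, -0.001, 1.767]
ft_force: [11.4, 2.9, 4.8]
grip_width: 0.0007
grasp_force: 5.7
time: 7.25
ee_pos: [0.5497, 0.1296, 0.1246]
orientation: [3.132, -0.0, 1.767]
ft_force: [6.4, 1.9, 6.6]
grip_width: 0.0004
grasp_force: 3.5
t7.2 uv [105.4  22. ] z 124.6 yaw-want -0.000 roll/pitch [ 3.132 -0.   ]
```

View pics/s3.png

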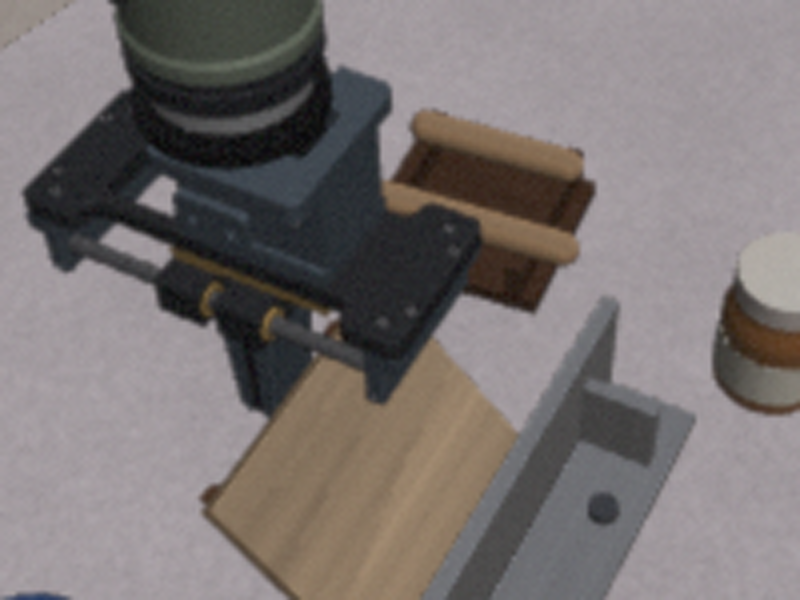

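The board is up at about 45°, with its edge corner at crop (208,512) and the finger holding it. I continue.

```bash
python3 steer.py '0 -.006 -.004 0 0;0 -.006 -.003 0 0;0 -.006 -.003 0 0;0 -.007 -.003 0 0;0 0 0 0 0'; python3 steer.py '0 -.007 -.003 0 0;0 -.007 -.002 0 0;0 -.007 -.001 0 0;0 -.007 -.001 0 0;0 0 0 0 0';python3 - <<'E'
from h import *
tcp();b=img("side");crop(b,200,100,400,250,4,"s4")
E
```

```text
time: 7.8
ee_pos: [0.5199, 0.1236, 0.1344]
orientation: [-3.138, 0.0, 1.767]
ft_force: [0.5, -0.4, 0.3]
grip_width: 0.0003
grasp_force: 0.0
time: 8.3
ee_pos: [0.4934, 0.1183, 0.142]
orientation: [-3.141, 0.0, 1.767]
ft_force: [0.3, -0.1, -0.4]
grip_width: 0.0005
grasp_force: 0.0
t8.3 uv [47.9 21.9] z 142.0 yaw-want -0.000 roll/pitch [-3.141  0.   ]
```

View pics/s4.png

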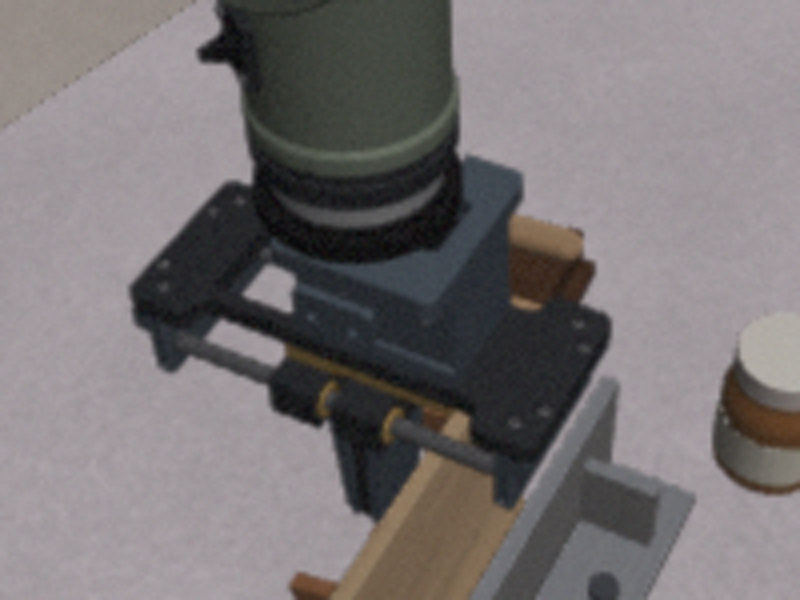

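The board is about 70° up, with the plate's top edge along crop (340,590) to (460,430) and the finger still in front of it. I push on until it is upright.

```bash
python3 steer.py '0 -.008 0 0 0;0 -.008 0 0 0;0 -.008 0 0 0;0 -.008 0 0 0;0 0 0 0 0'; python3 steer.py '0 -.005 0 0 0;0 -.005 0 0 0;0 -.004 0 0 0;0 0 0 0 0';python3 - <<'E'
from h import *
tcp();b=img("side");crop(b,200,100,400,250,4,"s5")
E
```

```text
time: 8.85
ee_pos: [0.4622, 0.1121, 0.1421]
orientation: [-3.141, 0.0, 1.767]
ft_force: [-0.5, -0.5, 0.9]
grip_width: 0.0003
grasp_force: 0.0
time: 9.25
ee_pos: [0.4487, 0.1095, 0.1418]
orientation: [-3.14, 0.0, 1.767]
ft_force: [0.8, 0.3, 1.2]
grip_width: 0.0005
grasp_force: 0.0
t9.2 uv [ 2.3 22. ] z 141.8 yaw-want -0.000 roll/pitch [-3.14  0.  ]
```

View pics/s5.png

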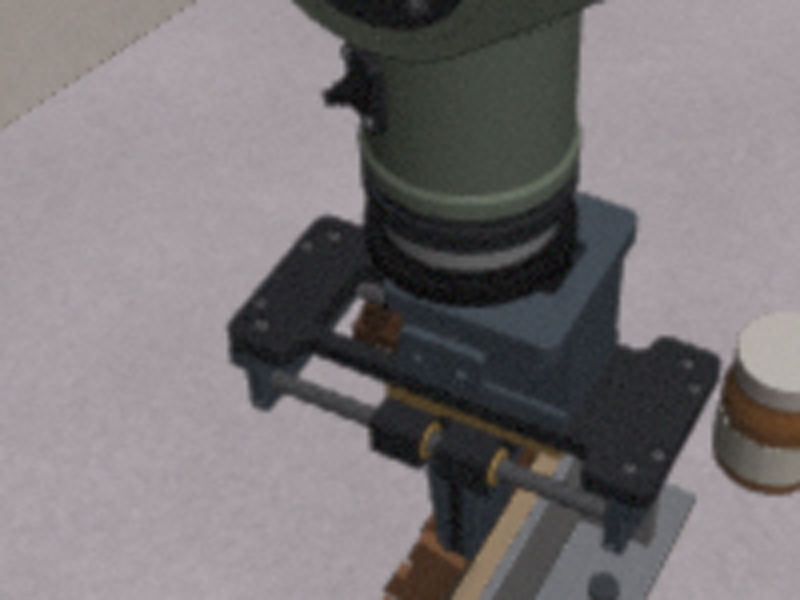

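The plate is upright and leaning slightly back on the stop, with its top edge along crop (460,590) to (550,455) and the ribs on the finger side. From here I measure numerically.

```bash
cat >> h.py <<'E'
def side_wood(b,roi=(200,150,420,330)):
    h=cv2.cvtColor(b,cv2.COLOR_BGR2HSV);m=cv2.inRange(h,(5,60,60),(25,255,255));r=np.zeros_like(m);x0,y0,x1,y1=roi;r[y0:y1,x0:x1]=m[y0:y1,x0:x1];return r
E
python3 - <<'E'
from h import *
cv2.imwrite("pics/a.png",img("side"))
E
python3 steer.py '0 .003 0 0 0;0 .003 0 0 0;0 0 0 0 0'
python3 - <<'E'
from h import *
a=side_wood(cv2.imread("pics/a.png"));B=img("side","b");b=side_wood(B)
print(a.sum()//255,b.sum()//255,(a!=b).sum());tcp()
cs=[c for c in cv2.findContours(b,cv2.RETR_EXTERNAL,cv2.CHAIN_APPROX_NONE)[0] if cv2.contourArea(c)>30]
for c in cs: print(cv2.boundingRect(c),cv2.approxPolyDP(c,2.5,True)[:,0].tolist())
m=b[225:300,270:350:2]
h=cv2.cvtColor(B,cv2.COLOR_BGR2HSV)
for r in range(225,290,2): print(r,''.join('W' if b[r,x] else ('.' if h[r,x,2]>100 else '#') for x in range(280,350)))
E
```

```text
time: 9.65
ee_pos: [0.4561, 0.111, 0.1419]
orientation: [3.141, 0.0, 1.767]
ft_force: [0.8, -0.4, -0.0]
grip_width: 0.0006
grasp_force: 0.0
1670 1736 268
t9.7 uv [ 9.6 22. ] z 141.9 yaw-want -0.000 roll/pitch [-3.142  0.   ]
(279, 220, 55, 71) [[333, 223], [324, 220], [318, 234], [325, 228], [318, 238], [305, 234], [279, 273], [288, 281], [284, 289], [289, 289], [307, 269]]
(293, 195, 48, 24) [[293, 195], [325, 208], [325, 213], [335, 218], [340, 213]]
(381, 193, 29, 20) [[382, 193], [386, 209], [399, 212], [407, 208], [409, 197], [396, 203]]
225 ........................###################WW##WWWWWW....#############
227 .........................#################WW#WWWWWWW....##############
229 .........................###############WW##WWWWWWW....###############
231 .........................##############WW##WWWWWWW....##########..####
233 .........................#############WW##WWWWWWW....##########...####
235 .........................WW#############WWWWWWW....###########....####
237 .......................#WWWWWWWW##WWW##WWWWWWW....###########.........
239 ......................
[... 1223 characters left out ...]
.........................
273 WWWWWWWWWWWWWWWWWWWWWWWW#....############.............................
275 WWWWWWWWWWWWWWWWWWWWWW#.....###########............######.............
277 ..WWWWWWWWWWWWWWWWWW#......####..#####............########............
279 .....WWWWW#WWWWWWW#.......####....................#########...........
281 .......#WWWWWWWWW.......########..................########............
283 .......#WWWWWWW........#############..................................
285 ......#WWWWWW.........##################..............................
287 .....#WWWWW..........########################.....#...................
289 ....WWWWWW....##....###############################...................
```

```bash
python3 - <<'E'
from h import *
v=97
def P(u,z,v=v): return np.r_[xy(u,v),z/1000]
for d in (0,10,20,30,40):
    p=np.radians(d);bb=75*np.tan(p);s,c=np.sin(p),np.cos(p)
    up=np.array([-s,c]);nn=np.array([c,s])  # along plate, toward ribs
    pts={}
    for nm,(l,w,vv) in dict(topback=(130,0,97),topface=(130,10,97),botface=(0,10,97),ribtop=(125,34,81),ribbot=(5,34,81),topbackR=(130,0,-53)).items():
        q=np.array([bb,0])+l*up+w*nn; pts[nm]=np.round(proj("side",P(q[0],q[1],vv))[0]).astype(int).tolist()
    print(d,pts)
E
```

```text
0 {'topback': [299, 260], 'topface': [294, 258], 'botface': [297, 294], 'ribtop': [286, 246], 'ribbot': [290, 281], 'topbackR': [338, 197]}
10 {'topback': [304, 263], 'topface': [299, 260], 'botface': [291, 291], 'ribtop': [291, 247], 'ribbot': [285, 277], 'topbackR': [343, 200]}
20 {'topback': [309, 267], 'topface': [303, 263], 'botface': [285, 287], 'ribtop': [295, 249], 'ribbot': [279, 273], 'topbackR': [346, 203]}
30 {'topback': [311, 271], 'topface': [306, 267], 'botface': [278, 284], 'ribtop': [298, 252], 'ribbot': [274, 269], 'topbackR': [348, 207]}
40 {'topback': [311, 274], 'topface': [307, 271], 'botface': [270, 279], 'ribtop': [300, 255], 'ribbot': [266, 265], 'topbackR': [347, 212]}
```

Lean is about 20° with the board at v≈22, and it is stable. I lift off, open the fingers and go astride the top edge, off-centre between two ribs.

```bash
python3 steer.py '0 .003 0 0 0;0 0 -.02 0 0;0 0 -.025 0 0;-.014 -.01 0 0 .05;-.0135 -.0096 0 0 .05;0 0 0 0 .05;0 0 0 0 .05;0 0 0 0 .05';python3 - <<'E'
from h import *
tcp();b=side_wood(img("side","c"));
for c in cv2.findContours(b,cv2.RETR_EXTERNAL,cv2.CHAIN_APPROX_NONE)[0]:
    if cv2.contourArea(c)>300: print(cv2.approxPolyDP(c,2.5,True)[:,0].tolist())
E
```

```text
time: 10.5
ee_pos: [0.4446, 0.0807, 0.1866]
orientation: [-3.141, -0.0, 1.767]
ft_force: [-0.0, 0.6, -0.0]
grip_width: 0.0378
grasp_force: 0.0
t10.5 uv [-7.3 -5.4] z 186.6 yaw-want -0.000 roll/pitch [-3.141 -0.   ]
[[326, 204], [279, 273], [288, 281], [286, 290], [306, 270], [336, 219], [336, 210]]
```

```bash
python3 steer.py '0 0 0 0 .05;0 0 0 0 .05;0 0 .015 0 .05;0 0 .015 0 .05;0 0 .015 0 .05;0 0 .01 0 .05;0 0 .009 0 .05;0 0 0 0 .05';python3 - <<'E'
from h import *
tcp();b=side_wood(img("side","d"));
for c in cv2.findContours(b,cv2.RETR_EXTERNAL,cv2.CHAIN_APPROX_NONE)[0]:
    if cv2.contourArea(c)>300: print(cv2.approxPolyDP(c,2.5,True)[:,0].tolist())
E
```

```text
time: 11.35
ee_pos: [0.4439, 0.0806, 0.122]
orientation: [-3.139, -0.0, 1.767]
ft_force: [0.1, -0.2, 0.7]
grip_width: 0.0502
grasp_force: 0.0
t11.3 uv [-8.  -5.5] z 122.0 yaw-want 0.000 roll/pitch [-3.139 -0.   ]
[[335, 216], [322, 212], [322, 219], [315, 230], [308, 228], [279, 273], [289, 282], [286, 290], [306, 270], [335, 222]]
```

```bash
python3 steer.py '0 .01 0 0 .05;0 .01 0 0 .045;0 .008 0 0 .04;0 .006 0 0 .035;0 .004 0 0 .03;0 .003 0 0 .025;0 0 0 0 .02;0 0 0 0 .015;0 0 0 0 0;0 0 0 0 0;0 0 0 0 0' 30;python3 - <<'E'
from h import *
tcp();b=side_wood(img("side","e"));
for c in cv2.findContours(b,cv2.RETR_EXTERNAL,cv2.CHAIN_APPROX_NONE)[0]:
    if cv2.contourArea(c)>300: print(cv2.approxPolyDP(c,2.5,True)[:,0].tolist())
E
```

```text
time: 12.5
ee_pos: [0.4844, 0.0885, 0.1229]
orientation: [-3.141, 0.0, 1.767]
ft_force: [-0.4, -0.4, 0.1]
grip_width: 0.01
grasp_force: 30.0
t12.5 uv [33.3 -5.6] z 122.9 yaw-want -0.000 roll/pitch [-3.141  0.   ]
[[321, 213], [312, 229], [308, 227], [307, 210], [295, 229], [288, 229], [289, 238], [283, 245], [271, 241], [277, 276], [282, 279], [285, 290], [321, 235]]
```

Vertical fingers can't lower the plate by its edge without something to pin the bottom. A pinch on the middle rib's sides acts as a hinge parallel to the turning axis, and the board hangs ribs-up from it. So I set the board back in its stable lean on the stop and regrasp on the rib.

```bash
python3 steer.py '0 -.001 0 0 .016;0 -.003 0 0 .02;0 -.004 0 0 .022;0 -.004 0 0 .025;0 -.004 0 0 .028;0 -.004 0 0 .03;0 -.004 0 0 .035;0 -.004 0 0 .04;0 -.004 0 0 .045;0 -.004 0 0 .05;0 -.004 0 0 .05;0 0 0 0 .05';python3 - <<'E'
from h import *
tcp();b=side_wood(img("side","f"));
for c in cv2.findContours(b,cv2.RETR_EXTERNAL,cv2.CHAIN_APPROX_NONE)[0]:
    if cv2.contourArea(c)>300: print(cv2.approxPolyDP(c,2.5,True)[:,0].tolist())
E
```

```text
time: 13.75
ee_pos: [0.4448, 0.0807, 0.1229]
orientation: [-3.141, 0.0, 1.767]
ft_force: [0.8, 0.6, 0.0]
grip_width: 0.0498
grasp_force: 0.0
t13.8 uv [-7.1 -5.5] z 122.9 yaw-want -0.000 roll/pitch [-3.141  0.   ]
[[336, 216], [322, 212], [315, 229], [307, 229], [279, 273], [289, 282], [286, 290], [307, 268]]
```

```bash
python3 steer.py '0 0 -.02 0 .05;0 0 -.025 0 .045;0 0 -.025 0 .04;0 0 0 .1428 .04;0 0 0 .1428 .04;0 0 0 .1428 .04;0 0 0 .1428 .04;0 0 0 .1428 .04;0 0 0 .1428 .04;0 0 0 .1428 .04;0 0 0 .1428 .04;0 0 0 .1428 .04'
python3 steer.py '0 0 0 .1428 .04;.02 -.014 0 .1428 .04;.022 -.0135 0 0 .04;0 0 0 0 .04;0 0 0 0 .04'
python3 - <<'E'
from h import *
tcp();b=side_wood(img("side","g"));
for c in cv2.findContours(b,cv2.RETR_EXTERNAL,cv2.CHAIN_APPROX_NONE)[0]:
    if cv2.contourArea(c)>300: print(cv2.approxPolyDP(c,2.5,True)[:,0].tolist())
T=img("top","h")
E
```

```text
time: 15.0
ee_pos: [0.4457, 0.0808, 0.1929]
orientation: [3.141, -0.0, 0.476]
ft_force: [0.2, -0.1, -0.3]
grip_width: 0.0401
grasp_force: 0.0
time: 15.5
ee_pos: [0.4786, 0.1183, 0.1926]
orientation: [3.141, 0.001, 0.197]
ft_force: [-0.4, -0.1, 0.5]
grip_width: 0.0398
grasp_force: 0.0
t15.5 uv [33.4 24.8] z 192.6 yaw-want -1.570 roll/pitch [3.141e+00 1.000e-03]
[[344, 206], [340, 205], [335, 210], [325, 204], [317, 220], [307, 229], [279, 273], [289, 282], [286, 290], [307, 268]]
[[344, 158], [334, 155], [334, 173], [321, 173], [321, 191], [326, 185], [334, 184], [334, 193], [343, 184], [342, 177], [347, 167]]
```

```bash
python3 steer.py '.0015 .0025 .03 0 .04;0 0 .03 0 .04;0 0 .02 0 .04;0 0 .015 0 .04;0 0 .0095 0 .04;0 0 0 0 .04'
python3 -c "from h import *;tcp()"
python3 steer.py '0 0 0 0 .03;0 0 0 0 .02;0 0 0 0 .014;0 0 0 0 .008;0 0 0 0 0;0 0 0 0 0' 15
python3 -c "from h import *;tcp()"
```

```text
time: 16.2
ee_pos: [0.4797, 0.1155, 0.0876]
orientation: [3.141, 0.002, 0.196]
ft_force: [-0.2, 0.4, -0.8]
grip_width: 0.0404
grasp_force: 0.0
t16.2 uv [33.9 21.8] z 87.6 yaw-want -1.571 roll/pitch [3.141e+00 2.000e-03]
time: 16.8
ee_pos: [0.481, 0.1164, 0.089]
orientation: [-3.141, -0.001, 0.196]
ft_force: [-0.7, 3.1, 4.8]
grip_width: 0.0081
grasp_force: 15.0
t16.8 uv [35.4 22.5] z 89.0 yaw-want -1.571 roll/pitch [-3.141e+00 -1.000e-03]
```

```bash
python3 steer.py '0 0 0 0 0;.003 0 -.003 0 0;.005 0 -.006 0 0;.007 0 -.006 0 0;.01 0 -.005 0 0;.012 .004 0 0 0;.012 .004 0 0 0;.012 .004 0 0 0;.012 .004 0 0 0;.01 0 0 0 0;.004 0 0 0 0;0 0 0 0 0' 40
python3 - <<'E'
from h import *
tcp();b=img("side");crop(b,180,100,380,250,4,"s6")
E
```

```text
time: 18.0
ee_pos: [0.5695, 0.1174, 0.1082]
orientation: [3.142, 0.0, 0.196]
ft_force: [0.3, 0.6, -1.9]
grip_width: 0.0081
grasp_force: 40.0
t18.0 uv [122.4   6.2] z 108.2 yaw-want -1.571 roll/pitch [3.142 0.   ]
```

View pics/s6.png

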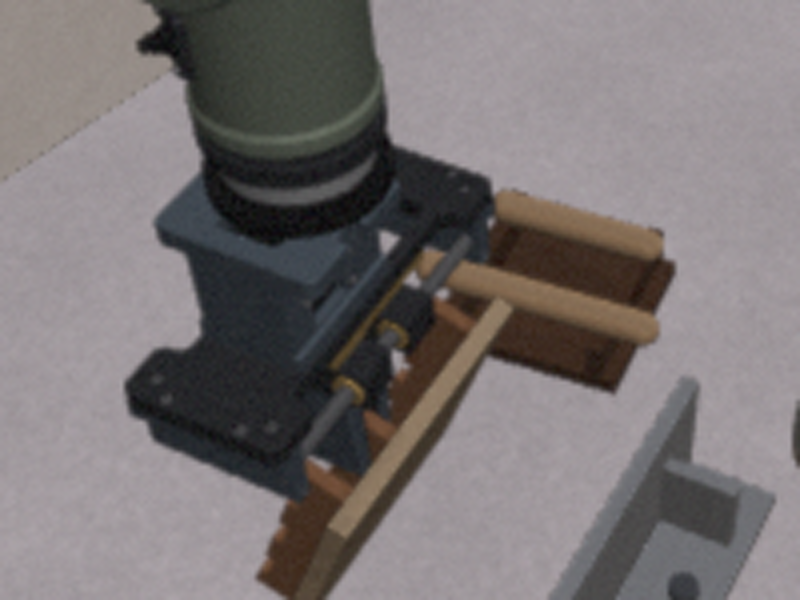

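The picture shows the board hanging from the middle rib, still leaning about 20-25°. Its top edge runs from crop (335,540) to (505,310), clear of the stop. I move further out, lower it to touch, then follow the arc with a softer grip.

```bash
python3 steer.py '.015 0 0 0 0;.015 0 0 0 0;.015 0 0 0 0;.013 0 .004 0 0;0 0 .006 0 0;0 0 .005 0 0;0 0 .003 0 0;0 0 .002 0 0;0 0 0 0 0' 40
python3 -c "from h import *;tcp()"
```

```text
time: 18.95
ee_pos: [0.6246, 0.1283, 0.089]
orientation: [3.142, 0.002, 0.196]
ft_force: [-2.7, -0.2, 3.1]
grip_width: 0.008
grasp_force: 40.0
t18.9 uv [178.6   6.1] z 89.0 yaw-want -1.571 roll/pitch [3.142e+00 2.000e-03]
```

```bash
python3 steer.py '0 0 0 0 0;-.004 0 0 0 0;-.004 0 0 0 0;-.005 0 0 0 0;-.005 0 .001 0 0;-.004 0 .001 0 0;-.004 0 .002 0 0;-.004 0 .002 0 0;0 0 0 0 0' 14
python3 - <<'E'
from h import *
tcp();b=side_wood(img("side","i"),(200,120,420,330))
for c in cv2.findContours(b,cv2.RETR_EXTERNAL,cv2.CHAIN_APPROX_NONE)[0]:
    if cv2.contourArea(c)>200: print(cv2.boundingRect(c),cv2.approxPolyDP(c,2.5,True)[:,0].tolist())
def hyp(ax_u,ax_z,vc):
  for d in (20,30,40,45,50,60,70,80,90):
    p=np.radians(d);s,c=np.sin(p),np.cos(p);up=np.array([-s,c]);nn=np.array([c,s])
    o={}
    for nm,(l,w,vv) in dict(topback=(130,0,75),topface=(130,10,75),botface=(0,10,75),topR=(130,0,-75)).items():
        q=np.array([ax_u,ax_z])+(l-65)*up+(w-29)*nn;o[nm]=np.round(proj("side",np.r_[xy(q[0],vc+vv),q[1]/1000])[0]).astype(int).tolist()
    print(d,o)
s=arm.sense();u=uv(s["ee_pos"])[0];hyp(u[0]-3,s["ee_pos"][2]*1000-17,u[1])
E
```

```text
time: 19.85
ee_pos: [0.5959, 0.1225, 0.0837]
orientation: [3.141, -0.0, 0.196]
ft_force: [-0.7, -0.5, 8.5]
grip_width: 0.0078
grasp_force: 16.3
t19.9 uv [149.3   6.1] z 83.7 yaw-want -1.571 roll/pitch [ 3.141 -0.   ]
(381, 192, 29, 21) [[382, 193], [381, 203], [386, 209], [399, 212], [408, 206], [409, 197], [396, 203]]
(229, 148, 119, 108) [[345, 159], [304, 148], [299, 164], [291, 164], [289, 170], [293, 176], [296, 173], [300, 175], [296, 184], [291, 188], [282, 182], [279, 188], [275, 187], [267, 194], [267, 207], [260, 207], [263, 221], [251, 218], [253, 222], [230, 237], [229, 240], [237, 247], [233, 254], [260, 241], [302, 185], [325, 192], [325, 186], [332, 183], [335, 185], [331, 194], [334, 194], [344, 182]]
20 {'topback': [255, 235], 'topface': [250, 232], 'botface': [240, 259], 'topR': [297, 179]}
30 {'topback': [260, 240], 'topface': [255, 236], 'botface': [236, 256], 'topR': [301, 184]}
40 {'topback': [264, 245], 'topface': [260, 241], 'botface': [231, 253], 'topR': [304, 188]}
45 {'topback': [265, 247], 'topface': [261, 243], 'botface': [228, 251], 'topR': [305, 191]}
50 {'topback': [266, 249], 'topface': [263, 245], 'botface': [226, 250], 'topR': [306, 193]}
60 {'topback': [268, 253], 'topface': [265, 250], 'botface': [222, 246], 'topR': [307, 197]}
70 {'topback': [269, 257], 'topface': [267, 253], 'botface': [217, 242], 'topR': [307, 201]}
80 {'topback': [269, 260], 'topface': [268, 257], 'botface': [214, 238], 'topR': [307, 205]}
90 {'topback': [268, 262], 'topface': [267, 260], 'botface': [211, 234], 'topR': [305, 207]}
```

```bash
cat > m.py <<'E'
from h import *
tcp();b=side_wood(img("side"),(200,120,420,330))
for c in cv2.findContours(b,cv2.RETR_EXTERNAL,cv2.CHAIN_APPROX_NONE)[0]:
    if 235<cv2.boundingRect(c)[1]+cv2.boundingRect(c)[3] and cv2.contourArea(c)>100: print([p for p in cv2.approxPolyDP(c,2.5,True)[:,0].tolist() if p[1]>200 or 295<p[0]<312])
def hyp(ax_u,ax_z,vc):
  for d in (30,40,50,60,70,80,90):
    p=np.radians(d);s,c=np.sin(p),np.cos(p);up=np.array([-s,c]);nn=np.array([c,s])
    o={}
    for nm,(l,w,vv) in dict(topback=(130,0,75),topface=(130,10,75),botface=(0,10,75),topR=(130,0,-75)).items():
        q=np.array([ax_u,ax_z])+(l-65)*up+(w-29)*nn;o[nm]=np.round(proj("side",np.r_[xy(q[0],vc+vv),q[1]/1000])[0]).astype(int).tolist()
    print(d,o)
s=arm.sense();u=uv(s["ee_pos"])[0];hyp(u[0]-3,s["ee_pos"][2]*1000-17,u[1])
E
python3 steer.py '0 0 0 0 0;-.004 0 .001 0 0;-.004 0 .002 0 0;-.004 0 .002 0 0;-.004 0 .002 0 0;-.003 0 .002 0 0;0 0 0 0 0' 8
python3 m.py
```

```text
time: 20.6
ee_pos: [0.5765, 0.1187, 0.0725]
orientation: [3.142, 0.003, 0.196]
ft_force: [-0.2, 0.1, -1.7]
grip_width: 0.0081
grasp_force: 8.0
t20.6 uv [129.5   6.1] z 72.5 yaw-want -1.571 roll/pitch [3.142e+00 3.000e-03]
[[314, 201], [301, 196], [276, 215], [270, 216], [272, 228], [257, 224], [255, 236], [248, 234], [240, 239], [232, 238], [238, 247], [233, 254], [276, 257]]
30 {'topback': [270, 248], 'topface': [265, 244], 'botface': [244, 263], 'topR': [309, 191]}
40 {'topback': [274, 252], 'topface': [269, 249], 'botface': [239, 260], 'topR': [312, 195]}
50 {'topback': [276, 257], 'topface': [273, 253], 'botface': [235, 256], 'topR': [314, 200]}
60 {'topback': [278, 261], 'topface': [275, 257], 'botface': [230, 252], 'topR': [316, 204]}
70 {'topback': [279, 264], 'topface': [277, 261], 'botface': [226, 249], 'topR': [316, 208]}
80 {'topback': [278, 267], 'topface': [277, 264], 'botface': [223, 245], 'topR': [315, 211]}
90 {'topback': [277, 269], 'topface': [276, 267], 'botface': [220, 241], 'topR': [313, 214]}
```

```bash
python3 steer.py '-.003 0 .002 0 0;-.003 0 .003 0 0;-.003 0 .003 0 0;-.003 0 .003 0 0;-.002 0 .003 0 0;0 0 0 0 0' 9
python3 m.py
```

```text
time: 21.25
ee_pos: [0.5631, 0.1161, 0.0587]
orientation: [3.142, 0.002, 0.196]
ft_force: [-0.6, 1.0, -1.8]
grip_width: 0.0081
grasp_force: 9.0
t21.2 uv [115.9   6.2] z 58.7 yaw-want -1.571 roll/pitch [3.142e+00 2.000e-03]
[[320, 213], [298, 206], [285, 207], [286, 202], [285, 204], [283, 224], [277, 224], [278, 235], [265, 231], [262, 244], [248, 238], [242, 241], [236, 238], [238, 248], [234, 255], [285, 270]]
30 {'topback': [277, 255], 'topface': [273, 251], 'botface': [251, 269], 'topR': [316, 197]}
40 {'topback': [281, 259], 'topface': [277, 256], 'botface': [246, 266], 'topR': [318, 202]}
50 {'topback': [283, 263], 'topface': [280, 260], 'botface': [241, 262], 'topR': [320, 206]}
60 {'topback': [285, 267], 'topface': [282, 264], 'botface': [237, 259], 'topR': [321, 210]}
70 {'topback': [285, 271], 'topface': [283, 267], 'botface': [233, 255], 'topR': [321, 214]}
80 {'topback': [285, 273], 'topface': [284, 271], 'botface': [230, 251], 'topR': [321, 217]}
90 {'topback': [284, 276], 'topface': [283, 273], 'botface': [227, 247], 'topR': [319, 220]}
```

```bash
python3 steer.py '-.002 0 .002 0 0;-.002 0 .003 0 0;-.002 0 .003 0 0;-.002 0 .002 0 0;0 0 0 0 0' 9
python3 m.py
```

```text
time: 21.8
ee_pos: [0.5558, 0.1146, 0.049]
orientation: [3.141, 0.001, 0.196]
ft_force: [0.6, -0.4, -1.9]
grip_width: 0.008
grasp_force: 9.0
t21.8 uv [108.4   6.1] z 49.0 yaw-want -1.571 roll/pitch [3.141e+00 1.000e-03]
[[284, 205], [289, 209], [286, 229], [281, 230], [280, 240], [269, 236], [269, 245], [265, 249], [239, 239], [239, 248], [234, 254], [289, 277], [323, 221], [298, 211], [290, 212], [290, 207]]
30 {'topback': [282, 259], 'topface': [277, 256], 'botface': [255, 273], 'topR': [319, 202]}
40 {'topback': [285, 264], 'topface': [281, 260], 'botface': [250, 270], 'topR': [322, 206]}
50 {'topback': [288, 268], 'topface': [284, 264], 'botface': [245, 266], 'topR': [324, 211]}
60 {'topback': [289, 272], 'topface': [286, 268], 'botface': [241, 263], 'topR': [325, 215]}
70 {'topback': [290, 275], 'topface': [288, 272], 'botface': [237, 259], 'topR': [325, 218]}
80 {'topback': [289, 278], 'topface': [288, 275], 'botface': [234, 255], 'topR': [324, 221]}
90 {'topback': [288, 280], 'topface': [287, 277], 'botface': [231, 251], 'topR': [322, 224]}
```

```bash
python3 steer.py '-.0015 0 .002 0 0;-.0015 0 .002 0 0;-.001 0 .002 0 0;0 0 0 0 0' 9
python3 m.py|head -2; python3 steer.py '-.001 0 .002 0 0;0 0 .002 0 0;0 0 0 0 0' 9; python3 m.py
```

```text
time: 22.25
ee_pos: [0.5522, 0.1139, 0.0432]
orientation: [3.141, 0.0, 0.196]
ft_force: [-0.1, -0.2, -0.9]
grip_width: 0.0075
grasp_force: 9.0
t22.2 uv [104.7   6.1] z 43.2 yaw-want -1.571 roll/pitch [3.141 0.   ]
[[323, 224], [300, 214], [289, 214], [288, 232], [283, 233], [282, 242], [272, 238], [271, 248], [266, 251], [241, 240], [235, 255], [289, 281]]
time: 22.6
ee_pos: [0.5522, 0.1139, 0.0412]
orientation: [3.141, -0.002, 0.196]
ft_force: [-0.9, -1.0, 9.2]
grip_width: 0.0079
grasp_force: 9.0
t22.6 uv [104.8   6.1] z 41.2 yaw-want -1.571 roll/pitch [ 3.141e+00 -2.000e-03]
[[323, 225], [295, 213], [290, 215], [288, 232], [283, 233], [282, 243], [272, 239], [271, 249], [267, 252], [241, 240], [235, 255], [290, 281]]
30 {'topback': [284, 262], 'topface': [279, 259], 'botface': [257, 275], 'topR': [321, 205]}
40 {'topback': [287, 267], 'topface': [283, 263], 'botface': [252, 272], 'topR': [324, 209]}
50 {'topback': [289, 271], 'topface': [286, 267], 'botface': [247, 269], 'topR': [325, 214]}
60 {'topback': [291, 275], 'topface': [288, 271], 'botface': [243, 265], 'topR': [326, 218]}
70 {'topback': [291, 278], 'topface': [290, 275], 'botface': [239, 262], 'topR': [326, 221]}
80 {'topback': [291, 280], 'topface': [290, 278], 'botface': [236, 258], 'topR': [326, 224]}
90 {'topback': [289, 283], 'topface': [289, 280], 'botface': [233, 254], 'topR': [324, 227]}
```

```bash
python3 steer.py '0 0 0 0 .02;0 0 0 0 .03;0 0 0 0 .04;0 0 -.01 0 .04;0 0 -.02 0 .04;0 0 -.04 0 .04;0 0 -.04 0 .04;0 0 -.04 0 .04;0 .05 0 0 .04;0 .05 0 0 .04;0 .05 0 0 .04;0 .05 0 0 .04'
python3 steer.py '0 .05 0 0 .04;0 .05 0 0 .04;0 .05 0 0 .04;0 0 0 0 .04'
python3 - <<'E'
from h import *
tcp();b=img("top","t2")
for c in woods(b,amin=60):
    print(cv2.boundingRect(c),"z10",rect("top",c,.010),"z34",rect("top",c,.034),"uv",uv(rect("top",c,.01)[:2]/1000))
o=cv2.imread("pics/top0.png");h=cv2.cvtColor(o,cv2.COLOR_BGR2HSV)
for lo in(60,80,95):
    for c in woods(o,lo=(5,60,lo),roi=(328,135,392,212)):
        p=ray("top",c[:,0],.039);l=cv2.fitLine((p*1000).astype(np.float32),cv2.DIST_HUBER,0,.1,.1).ravel();print(lo,rect("top",c,.039),np.degrees(np.arctan(l[1]/l[0])))
E
```

```text
time: 23.85
ee_pos: [0.5904, -0.0841, 0.1903]
orientation: [3.141, -0.001, 0.196]
ft_force: [0.3, 0.6, 0.2]
grip_width: 0.0401
grasp_force: 0.0
time: 24.25
ee_pos: [0.62, -0.2357, 0.1894]
orientation: [3.138, -0.001, 0.19]
ft_force: [-0.7, 0.4, 0.6]
grip_width: 0.0402
grasp_force: 0.0
t24.2 uv [ 103.1 -350. ] z 189.4 yaw-want -1.577 roll/pitch [ 3.138e+00 -1.000e-03]
(244, 165, 68, 62) z10 [544.8 113.4 126.5 144.9  11.3] z34 [541.5 110.8 123.4 141.3  11.3] uv [[97.4  7.1]]
(333, 145, 54, 60) z10 [603.6 -82.8 149.9 104.6  16.4] z34 [598.9 -80.5 146.2 102.   16.4] uv [[ 116.8 -196.8]]
60 [ 604.7 -114.7  111.2   23.8   15.8] 15.540098
60 [589.5 -51.4 145.5  26.6  17.6] 16.9119
80 [ 606.8 -114.1  106.8   19.4   16.2] 17.032297
80 [589.8 -52.2 145.5  19.4  16.7] 16.22351
95 [ 607.1 -114.   106.1   16.6   16.2] 16.331253
95 [589.7 -52.  145.4  17.5  16.2] 16.25071
```

```bash
python3 steer.py '0 0 0 -.0936 .045;.0013 -.04 0 0 .045;0 -.05 0 0 .045;0 -.05 0 0 .045;0 -.0447 0 0 .045;0 0 0 0 .045'
python3 - <<'E'
from h import *
s=arm.sense();p=s["ee_pos"];g=np.radians(16.25);e=np.array([np.cos(g),np.sin(g)]);f=np.array([e[1],-e[0]])
d=np.array([.5695,-.058])-p[:2];print("dx dy",d@e,d@f,"dz",p[2]-.0595,"turn",s["orientation"][2]-g,s["joints"][5])
E
```

```text
time: 24.9
ee_pos: [0.5654, -0.0463, 0.1901]
orientation: [-3.139, 0.001, 0.296]
ft_force: [0.1, -1.2, -0.9]
grip_width: 0.0451
grasp_force: 0.0
dx dy 0.0006721805512751172 0.01233820709971109 dz 0.13059177891730725 turn 0.012280571718703004 1.170690398579677
```

```bash
python3 steer.py '0 .012 0 .012 .045;0 0 .04 0 .045;0 0 .04 0 .045;0 0 .02 0 .045;0 0 0 0 .045'
python3 - <<'E'
from h import *
s=arm.sense();p=s["ee_pos"];g=np.radians(16.25);e=np.array([np.cos(g),np.sin(g)]);f=np.array([e[1],-e[0]])
d=np.array([.5695,-.058])-p[:2];print("dx dy",d@e,d@f,"dz",p[2]-.0595,"turn",s["orientation"][2]-g)
E
```

```text
time: 25.4
ee_pos: [0.5697, -0.0651, 0.0864]
orientation: [-3.139, 0.006, 0.276]
ft_force: [-0.9, -0.5, 0.6]
grip_width: 0.045
grasp_force: 0.0
dx dy 0.001768702063558542 -0.006836195767551123 dz 0.026851924850525052 turn -0.007751647329920508
```

```bash
cat > r.py <<'E'
from h import *
s=arm.sense();p=s["ee_pos"];g=np.radians(16.25);e=np.array([np.cos(g),np.sin(g)]);f=np.array([e[1],-e[0]])
d=np.array([.5695,-.058])-p[:2];print("dx dy",d@e,d@f,"dz",p[2]-.0595,"turn",s["orientation"][2]-g)
E
python3 steer.py '0 -.006 .008 0 .045;0 0 0 0 .045;0 0 0 0 .045'; python3 r.py
```

```text
time: 25.7
ee_pos: [0.5707, -0.0581, 0.0826]
orientation: [3.141, -0.002, 0.278]
ft_force: [0.2, 0.6, 0.5]
grip_width: 0.045
grasp_force: 0.0
dx dy -0.0010963442191650739 -0.00041907815434636027 dz 0.023088947152446193 turn -0.005966619405436746
```

```bash
python3 steer.py '-.001 0 .012 -.006 .045;0 0 .011 0 .045;0 0 0 0 .045;0 0 0 0 .035;0 0 0 0 .025;0 0 0 0 .01;0 0 0 0 .01;0 0 0 0 .01' 20; python3 r.py
python3 steer.py '0 0 -.01 0 .01;0 0 -.03 0 .01;0 0 -.04 0 .01;0 0 -.02 0 .01;0 0 0 0 .01'; python3 r.py
```

```text
time: 26.5
ee_pos: [0.5688, -0.0586, 0.059]
orientation: [3.141, 0.0, 0.284]
ft_force: [0.2, -2.8, 4.7]
grip_width: 0.0192
grasp_force: 21.2
dx dy 0.0008687906649196687 -0.00040414301187731644 dz -0.0005012633487502527 turn 6.444097433433438e-05
time: 27.0
ee_pos: [0.5703, -0.058, 0.1619]
orientation: [3.14, -0.006, 0.284]
ft_force: [0.2, 0.7, 0.5]
grip_width: 0.0196
grasp_force: 20.0
dx dy -0.0007796223698497999 -0.00020631844549674235 dz 0.10238882430963167 turn -6.203071106447577e-05
```

```bash
python3 - <<'E'
from h import *
b=cv2.imread("pics/t2.png");h=cv2.cvtColor(b,cv2.COLOR_BGR2HSV)
c=xy(97.4,7.1)
roi=np.zeros(b.shape[:2],np.uint8);
q=ray("top",cv2.boxPoints(((278,196),(1,1),0)),.01)
m=cv2.inRange(h,(0,60,20),(13,255,255))
m[:160]=0;m[235:]=0;m[:,:238]=0;m[:,318:]=0
for k in [k for k in cv2.findContours(m,cv2.RETR_EXTERNAL,cv2.CHAIN_APPROX_NONE)[0] if cv2.contourArea(k)>15]:
    r=rect("top",k,.032);print(r,uv(r[:2]/1000))
for p in [(278,196),(262,200),(294,192),(270,190)]: print(p,h[p[1],p[0]])
E
```

```text
[543.6 112.2  57.9   5.8  11. ] [[96.   6.1]]
[533.3 166.1 118.6   8.6  11.9] [[96.4 61. ]]
[556.1  59.4 115.8   5.3  10.7] [[ 97.9 -48.1]]
(278, 196) [ 14 117 116]
(262, 200) [ 18  74 159]
(294, 192) [ 18  74 152]
(270, 190) [ 18  73 167]
```

```bash
python3 steer.py '0 0 0 -.1482 .01;0 0 0 -.1482 .01;0 0 0 -.1482 .01;0 0 0 -.1482 .01;0 0 0 -.1482 .01;0 0 0 -.1482 .01;0 0 0 -.1482 .01;0 0 0 -.1482 .01;0 0 0 -.1482 .01;0 0 0 -.1482 .01;0 0 0 0 .01'
python3 steer.py '.04 .0075 0 0 .01;.04 0 0 0 .01;.04 0 0 0 .01;.031 0 0 0 .01;0 0 .03 0 .01;0 0 .03 0 .01;0 0 0 0 .01;0 0 0 0 .01'
cat > r2.py <<'E'
from h import *
s=arm.sense();p=s["ee_pos"];g=1.766;e=np.array([np.cos(g),np.sin(g)]);f=np.array([e[1],-e[0]])
d=np.array([.5483,.092])-p[:2];print("dx dy",d@e,d@f,"z",p[2],"turn",s["orientation"][2]-g)
E
python3 r2.py
```

```text
time: 28.1
ee_pos: [0.5676, -0.0578, 0.1568]
orientation: [-3.138, -0.001, 1.765]
ft_force: [-0.9, -0.2, -0.4]
grip_width: 0.0197
grasp_force: 20.0
time: 28.9
ee_pos: [0.5466, 0.0914, 0.098]
orientation: [-3.14, -0.0, 1.764]
ft_force: [0.4, 0.3, 0.1]
grip_width: 0.0198
grasp_force: 20.0
dx dy 0.00027363437663998084 0.0018317426076223157 z 0.09800743744482253 turn -0.0022555049213981437
```

```bash
python3 steer.py '0 .0015 .015 -.002 .01;0 0 .015 0 .01;0 0 .004 0 .01;0 0 0 0 .01;0 0 0 0 .01'; python3 r2.py; python3 steer.py '0 0 .002 0 .01;0 0 .001 0 .01;0 0 0 0 .01'; python3 r2.py
```

```text
time: 29.4
ee_pos: [0.5493, 0.0917, 0.0656]
orientation: [3.139, 0.0, 1.767]
ft_force: [-0.6, -0.5, 0.1]
grip_width: 0.0194
grasp_force: 20.0
dx dy 0.0004957762486081852 -0.000947303685985106 z 0.06563043444749353 turn 0.0008569620318192861
time: 29.7
ee_pos: [0.5485, 0.0917, 0.0616]
orientation: [3.141, 0.0, 1.768]
ft_force: [0.5, -0.7, -0.5]
grip_width: 0.0195
grasp_force: 20.0
dx dy 0.00032438832611182006 -0.00017109655779074721 z 0.06160794228653639 turn 0.0015020913846637285
```

```bash
python3 steer.py '0 0 .0015 0 .01;0 0 .001 0 .01;0 0 0 0 .01'; python3 r2.py; 
```

```text
time: 30.0
ee_pos: [0.5495, 0.0919, 0.0594]
orientation: [3.139, 0.0, 1.768]
ft_force: [1.0, 0.4, 1.8]
grip_width: 0.0194
grasp_force: 20.0
dx dy 0.0003291642587552124 -0.0011755592280631114 z 0.05939181404705618 turn 0.0015202618041392224
```

Contact at the seated height (rod axis ≈ 39 mm). I open slowly, lift and look.

```bash
python3 steer.py '0 0 0 0 .01;0 0 0 0 .021;0 0 0 0 .024;0 0 0 0 .028;0 0 0 0 .035;0 0 0 0 .045;0 0 -.01 0 .05;0 0 -.03 0 .05;0 0 -.04 0 .05;0 0 -.04 0 .05' ; python3 steer.py '-.04 0 -.03 0 .05;-.05 0 0 0 .05;-.05 0 0 0 .05;-.05 0 0 0 .05;-.05 0 0 0 .05;-.05 0 0 0 .05;-.05 0 0 0 .05;0 0 0 0 .05;0 0 0 0 .05'
python3 - <<'E'
from h import *
b=img("top","t3");s=img("side","s7");h=cv2.cvtColor(b,cv2.COLOR_BGR2HSV)
for c in woods(b,amin=60): print(rect("top",c,.010),uv(rect("top",c,.01)[:2]/1000))
for r in range(160,232,2): print(r,''.join('%x'%(h[r,x,2]//16) if h[r,x,1]>45 else '.' for x in range(238,320)))
print([np.round(proj("top",np.r_[xy(96.5+du,6.2+dv),z/1000])[0],1) for du,dv,z in((0,75,39),(0,-75,39),(0,0,39),(10,0,39),(-10,0,39))])
E
```

```text
time: 31.0
ee_pos: [0.548, 0.092, 0.1807]
orientation: [-3.141, -0.001, 1.768]
ft_force: [0.6, 0.5, -0.6]
grip_width: 0.05
grasp_force: 0.0
time: 31.9
ee_pos: [0.6147, -0.2424, 0.209]
orientation: [3.142, -0.001, 1.765]
ft_force: [-1.1, 0.5, -0.6]
grip_width: 0.0501
grasp_force: 0.0
[543.9 116.8 126.7 151.9  11.3] [[97.2 10.6]]
[590.4 -65.5  81.6  64.3  15.6] [[ 107.2 -177.3]]
[600.3 -84.3 114.  105.2  16.2] [[ 113.3 -197.7]]
160 ..................................................................................
162 ..................................................................................
164 ..............................................................999.................
166 ....................................................9988777788988.................
168 ..........................................999999999999987777899999................
170 ..............................999999999999999999999999988767899999................
172 .....................9999999999999999999999999999999999987778999999...............
174 .........987778999999999999999999999999999999999999999a99
[... 1877 characters left out ...]
667899999999999999999999999999999999999999....................
220 .............99988776578999999999999999999999999999...............................
222 .............999987765789999999999999999..........................................
224 .............99999887889999999....................................................
226 ..............9999................................................................
228 ..................................................................................
230 ..................................................................................
[array([244.4, 199.3]), array([307.9, 187.3]), array([276.1, 193.3]), array([275.4, 189.1]), array([276.9, 197.5])]
```

```bash
python3 -c "
from plant import arm
print(arm.job_done())"
```

```text
the job is handed in; nothing more can be done
None
```

I turned the board over so it lies ribs up, laid the long rod across the ribs in the middle notches, let go with the arm clear, and handed the job in at about 32 s; no verdict came back, and I did not measure the tin, can, jar or short rod again before handing in.

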